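# Survey probe check in the source cabinet

## Task

The check source is loaded: push the yellow-fronted drawer of the small cabinet fully shut, then take the black survey probe out of its stand, pass its blade down through the slot in the cabinet's white top, and stop when the yellow band is level with the top. Finish while still holding the probe there, still, upright and hanging from your grip, with its collar clear of the cabinet and the blade not pressed hard against the slot. Leave the collimator insert, the round acrylic block and the two lead ball weights where they are.

Things in the scene. Friction and masses are not known exactly. Their poses are not given: they have to be found in the camera images.
- cabinet: Fixed grey steel cabinet, 160 deep (x) by 130 wide (y) by 100 high (z), white 8 mm top plate with one slot, yellow drawer front on its -x face. Origin at the centre of its underside on the shelf; x points from the drawer front to the back, z up. Different place and yaw each time.
- window (a point): Centre of the slot, at the upper face of the white top plate (100 mm above the shelf), in the middle of the cabinet. Slot 42 long (x axis) by 18 wide (y axis), bordered by black strips, straight through the 8 mm plate; free below down to the check source, 72 mm under the upper face. z up; axes are the cabinet's.
- drawer (a joint): Drawer travel in m: 0 is fully shut (front flush with the cabinet's face), grows as it slides out along the cabinet's -x, at most 0.11; starts 0.04 to 0.07 out. Slides with about 2 N of friction, stays where it is left, and meets a hard stop at 0. It carries the white check source disc, fixed in it.
- drawer_front (a point): Centre of the outer face of the yellow drawer front, which is flat, without handle, 118 wide (y) by 78 high (z), its centre 51 mm above the shelf. Moves with the drawer; axes are the cabinet's. To shut it, push it along +x.
- stand: Fixed grey plastic block, 90 (x) by 70 (y) by 90 high, in whose top pocket (46 by 22, 80 deep) the probe stands loosely, hanging on its collar. Origin at the centre of its underside; different place, side and yaw each time.
- probe: Black survey meter probe, loose, 0.18 to 0.33 kg. Upwards from its origin, the nose end: blade 40 (x) by 16 (y), round sides and nose, 0 to 65, with yellow band 39 to 51; grey collar 62 by 36, 65 to 73; flat-sided handle 44 (x) by 26 (y), 73 to 158. z up the probe, x along the 40 mm width; fits the slot either way round. Grasp the handle across its 26 mm (y).
- probe_grip (a point): Point on the probe's axis 120 mm above the nose end, in the handle, where to grasp it (at the start about 145 mm above the shelf). Axes are the probe's.
- probe_band (a point): Centre of the yellow band, on the probe's axis 45 mm above the nose end and 20 mm below the collar's underside. Axes are the probe's.
- probe_nose (a point): Lower end of the probe's blade, on its axis.
- insert_center (a point): Centre of the tungsten collimator insert, a dark stepped disc 48 wide, 26 high, loose. Leave alone.
- block_center (a point): Centre of the round white acrylic positioning block, 64 wide, 30 high, loose. Leave alone.
- ball_a_center (a point): Centre of a lead ball weight, 36 wide, with a small flat foot, loose. Leave alone.
- ball_b_center (a point): Centre of the other lead ball weight, alike. Leave alone.
Mind the look-alikes: they are no part of the job. Of the things like the probe, leave any that is brown or orange; of the rest the larger one is meant.

How it is judged:
On the way, in this order (a step that is already met when the one before it is completed fails the run):
1. the drawer is fully shut (value of joint drawer below 0.005 m), for 0.2 s.
2. the probe's blade has passed into the slot (z of probe_nose in the frame of window between -0.09 and -0.015 m and x of probe_nose in the frame of window between -0.008 and 0.008 m and y of probe_nose in the frame of window between -0.008 and 0.008 m), for 0.1 s.
At the end, for the whole second after the job is handed in: Drawer within 6 mm of shut; band centre within 10 mm of the top plate's upper face and 4 mm of the slot's centre sideways, nose within 8 mm; probe within 0.12 rad of upright, slower than 20 mm/s, held by the fingers (over 1 N), pressing the cabinet with less than 10 N (value of joint drawer below 0.006 m and z of probe_band in the frame of window between -0.01 and 0.01 m and x of probe_band in the frame of window between -0.004 and 0.004 m and y of probe_band in the frame of window between -0.004 and 0.004 m and x of probe_nose in the frame of window between -0.008 and 0.008 m and y of probe_nose in the frame of window between -0.008 and 0.008 m and angle between probe's own z axis and vertical below 0.12 rad and linear speed of probe below 0.02 m/s and contact force between the fingers and probe above 1 N and contact force between probe and cabinet below 10 N); the arm keeps its last pose, push and grip.
It fails at once if the collimator insert is moved by more than 20 mm (distance of insert_center from where it was at the start of the episode above 0.02 m).
It fails at once if the acrylic block is moved by more than 20 mm (distance of block_center from where it was at the start of the episode above 0.02 m).
It fails at once if the first lead ball weight is moved by more than 20 mm (distance of ball_a_center from where it was at the start of the episode above 0.02 m).
It fails at once if the second lead ball weight is moved by more than 20 mm (distance of ball_b_center from where it was at the start of the episode above 0.02 m).
It also fails if it takes over 64 s, if anything falls off the work surface, if the arm or the gripper's body presses on something with over 40 N, if the wrist force passes 120 N, or if a joint passes its speed limit or range.

## Robot

A 6-joint arm with a two-finger parallel gripper is mounted at the origin on the work surface. World frame = base frame: x ahead of the robot, y to its left, z up, the work surface at z = 0. Lengths are in m, angles in rad, forces in N, time in s.
With the tool pointing down it reaches from about 0.35 to 0.775 m from the base axis. Payload 5.5 kg.
Tool frame: the origin (TCP) lies at the very end of the fingers, on their centre line; the grasp point (between the pads) lies env.grasp_offset behind it (env.grasp_offset is the distance from the TCP to the grasp point, in m); x points along the fingers, y is the direction in which the jaws open and shut, and the axes are right-handed (so a half turn about x gives the same grasp; the last joint's range is limited). The gripper opens to 85 mm and grips with 20 to 120 N. Pads are 22 mm wide; open, the fingers measure 114 mm over their backs; the gripper's body (76 mm by 85 mm) begins 54 mm behind the grasp point. The pads swing forward as they close: fully open they stand 13 mm farther back than shut.
Start: joints at [-1.3, 0.313, 0.046, 1.304, 0, 1.431], TCP at [0.23, -0.527, 0.231] pointing down, gripper open.
Joint ranges: [-2.76, 2.76], [-0.86, 1.69], [-1.03, 1.26], [-2.2, 2.34], [-1.47, 1.5], [-3.14, 3.14]. Speed limits (rad/s): [2.57, 2.57, 3.14, 3.14, 3.14, 3.14].

## Interface

Orientations are given as a unit quaternion [w, x, y, z].
In Python, from workcell import get_state, viewer, job, env gives the robot as it stands.
- The arm moves only by the tool send_rows, never from a script. Its argument "plan" is a list of rows, each a list of 6 numbers: the shift along the tool's x, y, z in mm, then the turn, a rotation vector about the tool's x, y, z in degrees. A call has exactly 10 rows; each row is the pose to reach, as a shift and turn from the pose commanded when the call began, along the tool's axes at that moment; what a row does not reach only later rows make up. A row lasts 1/8 s, in which the tool goes at most 62.5 mm and 10.7 degrees, less where a joint would pass 70% of its speed; a pose out of reach is approached as far as the arm can. A call with a gripper value outside its range is refused whole. "claw" is the finger opening in mm, from 0 to 85.4, set as the call begins (left out, the last holds). The fingers move at their own pace and stop on an object; "newtons" is the grip in N (left out, the last holds). Time passes only in rows, so rows that repeat a pose let the fingers close, or fill a call up. It gives the time, the measured TCP pose, the force and the opening at its end, in the units of the state.
- get_state(): the state, without advancing time (a new reading comes with each control period).
- viewer.read_camera(name): name is "side" or "top"; returns a dict with "frame" (420x560x3 uint8, blue, green, red), "mtx" (3x3 intrinsics, pixels), "rvec" (rotation vector, rad) and "tvec" (3), from world to camera coordinates, as OpenCV has them. Camera axes: x right, y down, z forward; pixel columns grow to the right and rows downward; lengths in m; the calibration is good to about 2 mm. A picture is of the moment at which its call begins. There is no depth.
- job.hand_in(): hands the job in, once; it reports no verdict.
The state is a dict: "clock": time; "joint_pos": joint angles; "qvel": joint speeds; "tau": joint torques, N m; "tcp_pos": TCP position; "orientation": TCP orientation; "wrist_force": force on the tool from outside, world axes, zero at the start; "ft_torque": the same for the moment, N m; "finger_gap": finger opening in m.
Only numpy, scipy, OpenCV 4.12 (cv2) and the standard library are available. Lean on these libraries where they do the work, as an engineer would, in place of code of your own. Each camera call takes 0.05 s, during which the arm holds its last target.

## Working session

There is one attempt and no reset: what is moved stays moved. The work goes in short steps, Python scripts to look and compute and a tool call to move; the robot and the scene stay as the last step left them, time stands still between calls to the robot, and variables do not carry over. Pictures are saved under pics/ and viewed, and the job is handed in when it is done.

Besides the shell and the picture viewer there is one more tool, called after "Request:" as a command line: name --pt "numbers of a row" for each row, then --argument value for the rest. send_rows: Moves the arm, as the interface text tells. Its arguments: {"type":"object","properties":{"plan":{"type":"array"},"claw":{"type":"number"},"newtons":{"type":"number"}},"required":["plan"]}

```bash
ls; mkdir -p pics
python3 - <<'E'
from workcell import get_state, viewer, job, env
import cv2
print(get_state(), env.grasp_offset)
for n in ("side","top"):
    d=viewer.read_camera(n)
    cv2.imwrite(f"pics/{n}0.png",d["frame"])
    print(n,d["mtx"],d["rvec"],d["tvec"])
E
```

```text
pics
{'clock': 0.0, 'joint_pos': array([-1.29958663e+00,  3.14009100e-01,  4.49462367e-02,  1.30359353e+00,
       -1.33697682e-05,  1.43119953e+00]), 'qvel': array([ 0.00043752, -0.00073675,  0.00041041, -0.00028968, -0.0010257 ,
       -0.00287099]), 'tau': array([-3.03993456e-04, -4.80624104e+01,  2.98535067e+01,  1.94217620e-02,
       -2.32917830e-05, -1.23891809e-05]), 'tcp_pos': array([ 0.22947275, -0.52665353,  0.23039054]), 'orientation': array([-0.14356692, -0.6921943 , -0.14487872,  0.69229022]), 'wrist_force': array([ 0.30315022,  0.56067318, -0.87107722]), 'ft_torque': array([-0.01730174, -0.00042599, -0.0088502 ]), 'finger_gap': 0.08546258205281533} 0.0187
side [[403.91480027   0.         284.18379252]
 [  0.         403.91480027 213.33769701]
 [  0.           0.           1.        ]] [ 2.26849667 -0.1074386   0.04401603] [-0.57336189  0.1321624   0.89044256]
top [[533.61411751   0.         277.8036384 ]
 [  0.         533.61411751 205.13471331]
 [  0.           0.           1.        ]] [ 2.18088706 -2.18826182  0.10306187] [0.00902894 0.58207802 1.45460671]
```

View pics/side0.png

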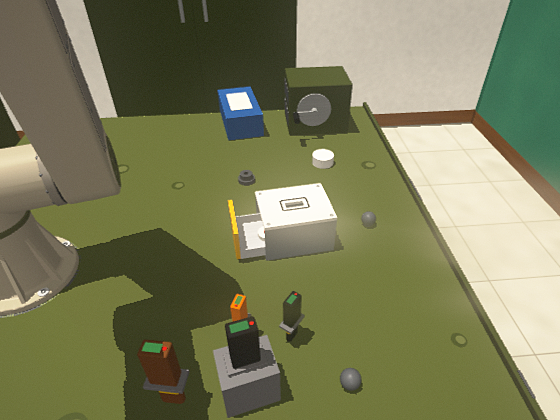

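View pics/top0.png

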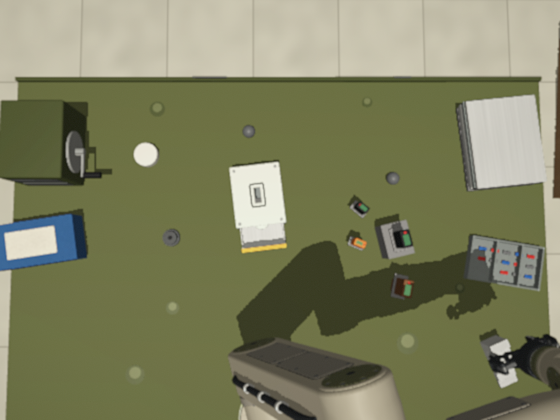

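The pictures show four probe-like things:
- Large black one in the grey block: side (242,342), top (403,238).
- Small black one: side (291,308), top (360,207).
- Brown one: side (160,362), top (402,287).
- Orange one: side (239,306), top (357,242).

By the description I choose the large black one in the grey stand. I'll check it in close crops.

```bash
cat > h.py <<'E'
import cv2, numpy as np
from workcell import get_state, viewer, job, env
def cam(n):
    d=viewer.read_camera(n); R=cv2.Rodrigues(np.array(d["rvec"],float))[0]
    return d["frame"],np.array(d["mtx"]),R,np.array(d["tvec"]).ravel()
def ray(c,uv):
    _,K,R,t=c
    d=R.T@np.linalg.inv(K)@np.array([uv[0],uv[1],1.]); return -R.T@t,d
def onplane(c,uv,z):
    o,d=ray(c,uv); return o+d*(z-o[2])/d[2]
def proj(c,P):
    _,K,R,t=c
    return cv2.projectPoints(np.array(P,float).reshape(-1,1,3),cv2.Rodrigues(R)[0],t,K,None)[0].reshape(-1,2)
def tri(c1,u1,c2,u2):
    o1,d1=ray(c1,u1);o2,d2=ray(c2,u2)
    s=np.linalg.lstsq(np.c_[d1,-d2],o2-o1,rcond=None)[0]
    a=o1+s[0]*d1;b=o2+s[1]*d2
    return (a+b)/2,np.linalg.norm(a-b)
E
python3 - <<'E'
import cv2
t=cv2.imread("pics/top0.png");s=cv2.imread("pics/side0.png")
def crop(im,x,y,w,h,f,n): cv2.imwrite(n,cv2.resize(im[y:y+h,x:x+w],None,fx=f,fy=f,interpolation=cv2.INTER_CUBIC))
crop(t,220,150,80,110,5,"pics/t_cab.png")
crop(t,340,190,90,120,5,"pics/t_st.png")
crop(s,130,280,180,135,4,"pics/s_st.png")
crop(s,220,165,125,100,6,"pics/s_cab.png")
E
```

```text
(no output)
```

View pics/t_cab.png

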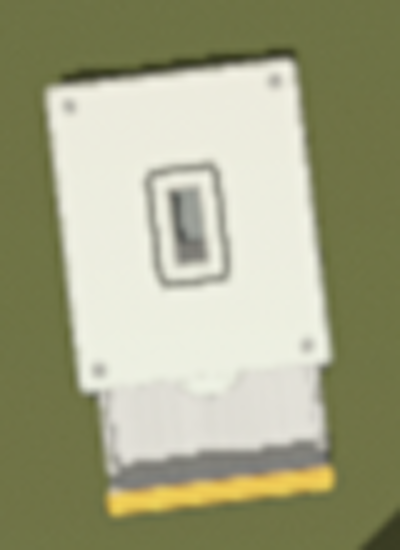

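View pics/t_st.png

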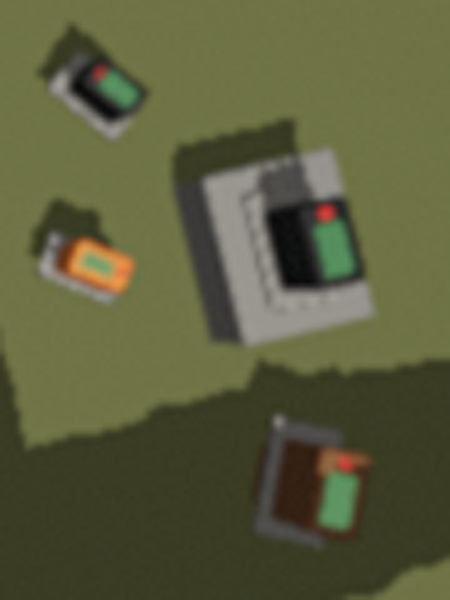

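View pics/s_st.png

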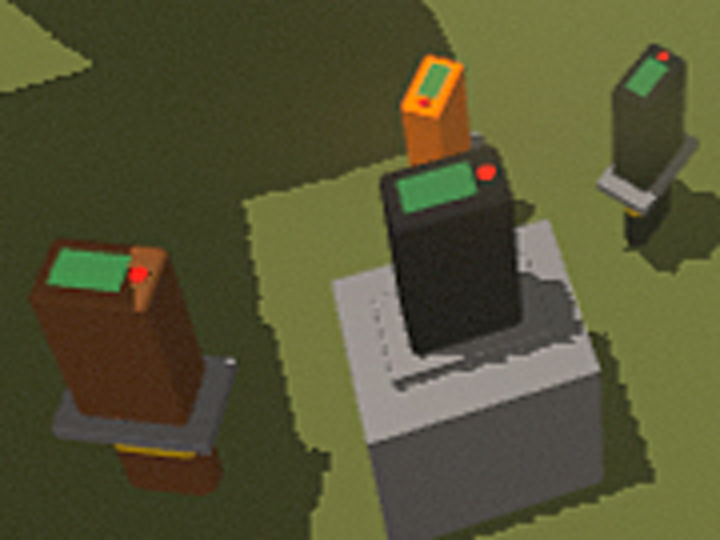

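View pics/s_cab.png

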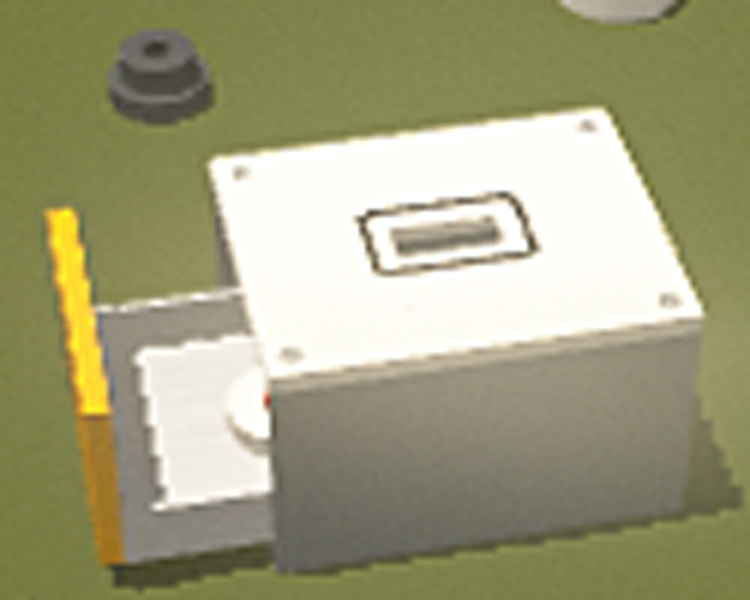

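The crops confirm it. The black, larger probe with its collar seated on the grey stand is at side (242,342). The cabinet slot is at about top (258,195) and side (295,204). Next I measure with masks and contours.

```bash
cat > m.py <<'E'
from h import *
def holes(c,lo,box):
    x,y,w,h=box
    im=c[0][y:y+h,x:x+w]; f=8
    im=cv2.resize(im,None,fx=f,fy=f,interpolation=cv2.INTER_CUBIC)
    m=(cv2.cvtColor(im,cv2.COLOR_BGR2GRAY)>lo).astype(np.uint8)*255
    cs,hi=cv2.findContours(m,cv2.RETR_CCOMP,cv2.CHAIN_APPROX_NONE)
    out=[]
    for k,q in enumerate(cs):
        if hi[0][k][3]>=0 and cv2.contourArea(q)>f*f*1.5:
            out.append(((q.reshape(-1,2)+.5)/f-.5+[x,y],cv2.contourArea(q)/f/f))
    big=max((q for k,q in enumerate(cs) if hi[0][k][3]<0),key=cv2.contourArea)
    return out,(big.reshape(-1,2)+.5)/f-.5+[x,y]
def rect(c,px,z):
    P=np.array([onplane(c,u,z)[:2] for u in px])*1000
    return cv2.minAreaRect(P.astype(np.float32))
E
python3 - <<'E'
from m import *
np.set_printoptions(precision=4,suppress=True)
T=cam("top");S=cam("side")
for c,lo,box in ((T,190,(220,150,80,90)),(S,170,(240,170,110,80))):
    hs,big=holes(c,lo,box)
    print("outer",rect(c,big,.1))
    for p,a in hs: print(round(a,1),p.mean(0).round(1),rect(c,p,.1))
for n,c in (("top",T),("side",S)):
    im=c[0]; hsv=cv2.cvtColor(im,cv2.COLOR_BGR2HSV)
    m=cv2.inRange(hsv,(18,150,90),(32,255,255))
    k,l,st,ce=cv2.connectedComponentsWithStats(m)
    for i in range(1,k):
        if st[i,4]>15: print(n,"yel",st[i],ce[i])
    m=cv2.inRange(hsv,(60,80,80),(80,255,255))
    k,l,st,ce=cv2.connectedComponentsWithStats(m)
    for i in range(1,k):
        if 15<st[i,4]<2000: print(n,"green",st[i],ce[i],onplane(c,ce[i],.183))
E
```

```text
outer ((583.5989379882812, 59.800437927246094), (202.11769104003906, 131.48959350585938), 6.7440619468688965)
103.3 [257.  194.7] ((603.6539916992188, 62.453060150146484), (41.964805603027344, 18.351484298706055), 7.30505895614624)
2.3 [239.4 223.6] ((527.6758422851562, 108.77147674560547), (4.409262657165527, 4.3867011070251465), 44.997989654541016)
369.2 [257.1 194.6] ((603.8895263671875, 62.19945526123047), (65.79450988769531, 41.86967468261719), 6.627291679382324)
2.1 [233.4 170.8] ((667.142333984375, 124.642578125), (4.710831642150879, 3.972095251083374), 44.75320053100586)
2.5 [274.5 165.7] ((680.4998779296875, 16.11939811706543), (4.707513332366943, 4.700068950653076), 44.57636642456055)
outer ((584.49169921875, 31.79187774658203), (210.6336212158203, 191.27394104003906), 6.698548793792725)
63.5 [294.2 203.8] ((604.0184936523438, 60.91919708251953), (40.563560485839844, 16.05510711669922), 6.87565803527832)
4.8 [273.1 227.3] ((551.6954345703125, -13.328683853149414), (3.1507554054260254, 13.199698448181152), 84.41825103759766)
2.8 [279.3 226.3] ((564.97314453125, -11.452205657
[... 813 characters left out ...]
1875, 62.64331817626953), (64.6776123046875, 41.813720703125), 6.691213130950928)
top yel [241 244  46   9 156] [263.6218 248.1218]
top green [360 204   8   7  34] [363.6176 207.4118] [ 0.5626 -0.2035  0.183 ]
top green [403 234   8  12  71] [406.5915 239.5352] [ 0.4829 -0.3083  0.183 ]
top green [405 285   5  10  39] [407.2308 289.7179] [ 0.3603 -0.307   0.183 ]
side yel [227 200  14  60 303] [233.934  228.2673]
side yel [159 391  20   4  32] [167.9688 392.5   ]
side green [289 294   8   7  25] [292.32 297.12] [ 0.5644 -0.2647  0.183 ]
side green [229 321  20  12 151] [238.7152 326.4768] [ 0.4835 -0.3088  0.183 ]
side green [142 343  20  10 149] [151.9396 347.2081] [ 0.3665 -0.3303  0.183 ]
```

Run:
```python
from m import *
np.set_printoptions(precision=4,suppress=True)
T=cam("top");S=cam("side")
f=8
def up(c,x,y,w,h): return cv2.resize(c[0][y:y+h,x:x+w],None,fx=f,fy=f,interpolation=cv2.INTER_CUBIC)
for n,c,(x,y,w,h) in (("top",T,(370,210,50,52)),("side",S,(205,305,90,110))):
    im=up(c,x,y,w,h);hsv=cv2.cvtColor(im,cv2.COLOR_BGR2HSV);g=cv2.cvtColor(im,cv2.COLOR_BGR2GRAY)
    def big(m):
        q=max(cv2.findContours(m,cv2.RETR_EXTERNAL,cv2.CHAIN_APPROX_NONE)[0],key=cv2.contourArea)
        return (q.reshape(-1,2)+.5)/f-.5+[x,y]
    gm=cv2.inRange(hsv,(50,70,60),(85,255,255)); rm=cv2.inRange(hsv,(0,150,130),(8,255,255))|cv2.inRange(hsv,(172,150,130),(180,255,255))
    G=rect(c,big(gm),.183);R=rect(c,big(rm),.183)
    print(n,"green",G,"red",R, "axis deg",np.degrees(np.arctan2(R[0][1]-G[0][1],R[0][0]-G[0][0])))
    bm=((g<70)).astype(np.uint8)*255
    hd=cv2.morphologyEx(bm|gm|rm,cv2.MORPH_CLOSE,np.ones((5,5)))
    cv2.imwrite(f"pics/hm_{n}.png",np.hstack([cv2.cvtColor(hd,cv2.COLOR_GRAY2BGR),im])[:600,:1440] if n=="top" else hd)
    # stand top: grey low saturation bright
    sm=cv2.inRange(hsv,(0,0,95),(180,60,255)); 
    sm=cv2.morphologyEx(sm,cv2.MORPH_OPEN,np.ones((9,9)))
    b=big(sm).astype(np.float32); hull=cv2.convexHull(b)
    r=rect(c,hull.reshape(-1,2),.09); print("stand top",r)
    ap=cv2.approxPolyDP(hull,1.5,True).reshape(-1,2)
    for u in ap: print(u,onplane(c,u,.09))
```

```text
top green ((483.193603515625, -308.64483642578125), (28.866153717041016, 18.460758209228516), 13.057286262512207) red ((501.1544189453125, -304.05291748046875), (8.08191967010498, 7.091475963592529), 89.80225372314453) axis deg 14.341222937205307
stand top ((486.243896484375, -307.30792236328125), (93.412841796875, 73.70238494873047), 12.767390251159668)
[397.4375 221.0625] [ 0.5334 -0.3087  0.09  ]
[413.0625 246.0625] [ 0.4673 -0.3486  0.09  ]
[414.4375 252.1875] [ 0.4512 -0.3518  0.09  ]
[388.5625 258.9375] [ 0.4337 -0.2831  0.09  ]
[380.1875 225.6875] [ 0.5213 -0.2627  0.09  ]
side green ((483.4892883300781, -308.4283752441406), (28.11643409729004, 15.38259506225586), 12.810948371887207) red ((501.0308837890625, -303.953369140625), (6.771705150604248, 6.760611057281494), 88.02400970458984) axis deg 14.311376461805033
stand top ((486.57354736328125, -308.3753967285156), (91.32171630859375, 71.16864776611328), 12.988465309143066)
[212.6875 349.9375] [ 0.4351 -0.2844  0.09  ]
[227.6875 345.8125] [ 0.4588 -0.2793  0.09  ]
[275.9375 361.1875] [ 0.5342 -0.3134  0.09  ]
[279.5625 372.1875] [ 0.5383 -0.332   0.09  ]
[221.3125 390.5625] [ 0.4505 -0.3524  0.09  ]
```

View pics/hm_top.png

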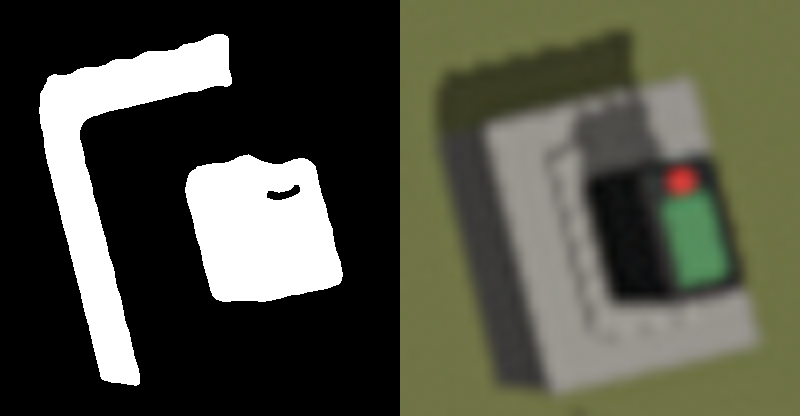

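View pics/hm_side.png

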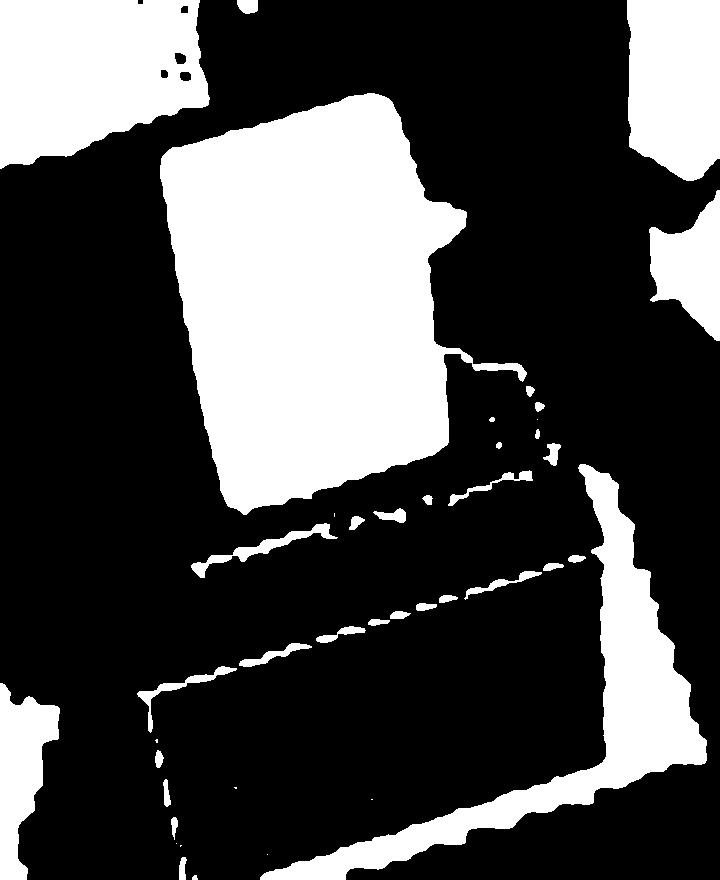

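```bash
cat >> h.py <<'E'
from scipy.spatial.transform import Rotation as Ro
def tool():
    s=get_state(); q=s["orientation"]; return s,Ro.from_quat([q[1],q[2],q[3],q[0]])
def goal(p,yaw,tcp=None):
    """p world TCP, jaw (tool y) yaw deg mod 180; prints shift in mm and rotvec deg in tool frame"""
    s,R=tool(); M=R.as_matrix()
    best=None
    for a in (yaw,yaw+180):
        y=np.array([np.cos(np.radians(a)),np.sin(np.radians(a)),0]);x=np.array([0,0,-1.])
        G=np.c_[x,y,np.cross(x,y)]
        rv=np.degrees(Ro.from_matrix(M.T@G).as_rotvec())
        print("yaw",a,"rv",rv.round(2))
    print("shift mm",(M.T@(np.array(p)-s["tcp_pos"])*1000).round(1),"tcp",s["tcp_pos"].round(4),"toolY yaw",np.degrees(np.arctan2(M[1,1],M[0,1])).round(2),"j",s["joint_pos"].round(2),"t",round(s["clock"],2),"F",s["wrist_force"].round(1),"gap",round(s["finger_gap"],4))
E
python3 - <<'E'
from m import *
np.set_printoptions(precision=4,suppress=True)
T=cam("top");S=cam("side")
for u in ((233.7,368.7),(261,360.6)): print("handle bottom corner",onplane(S,u,.098))
for c in (T,S):
    hsv=cv2.cvtColor(c[0],cv2.COLOR_BGR2HSV); m=cv2.inRange(hsv,(18,150,90),(32,255,255)); m[:190]=0;m[265:]=0
    q=max(cv2.findContours(m,cv2.RETR_EXTERNAL,cv2.CHAIN_APPROX_NONE)[0],key=cv2.contourArea).reshape(-1,2)
    print(rect(c,q,.09))
a=np.radians(6.7); X=np.array([np.cos(a),np.sin(a)]);W=np.array([.604,.0624])
print("front shut",W-.08*X, "corners proj", proj(S,[[*(W-.13*X),.09]]))
print("start approach",W-.185*X,"push end",W-.092*X)
goal([*(W-.185*X),.2],96.7)
E
```

```text
handle bottom corner [ 0.4693 -0.3242  0.098 ]
handle bottom corner [ 0.5111 -0.3148  0.098 ]
((463.1991882324219, 45.756309509277344), (9.102311134338379, 119.26728057861328), 6.890939712524414)
((468.1615905761719, 8.332344055175781), (12.084141731262207, 190.6597137451172), 5.988129615783691)
front shut [0.5245 0.0531] corners proj [[236.9768 214.7637]]
start approach [0.4203 0.0408] push end [0.5126 0.0517]
yaw 96.7 rv [-163.16   -0.02   -0.  ]
yaw 276.7 rv [16.84 -0.    0.01]
shift mm [  31.3 -444.5 -401.6] tcp [ 0.2296 -0.5271  0.2312] toolY yaw -66.46 j [-1.3   0.31  0.05  1.3   0.    1.43] t 0.4 F [-0.2 -0.2 -0. ] gap 0.0853
```

Measurements:

| Item | Value |
|---|---|
| Slot centre | (0.604, 0.0624) m |
| Cabinet yaw | 6.7° |
| Drawer | about 0.066 m out |
| Probe axis | (0.487, -0.3075) m |
| Probe yaw | about 13° |
| Stand centre, check on the probe | (0.4865, -0.308) m |

Both views agree to 1–2 mm and match the given sizes. I now move to in front of the drawer with the fingers shut.

Request:
send_rows --pt "3 -44 -40 1.7 0 0" --pt "6 -89 -80 3.4 0 0" --pt "9 -133 -120 5 0 0" --pt "12 -178 -160 6.8 0 0" --pt "15 -222 -200 8.4 0 0" --pt "18 -267 -241 10 0 0" --pt "21 -311 -281 11.8 0 0" --pt "24 -356 -321 13.4 0 0" --pt "27 -400 -361 15 0 0" --pt "31 -444 -401 16.8 0 0" --claw 0 --newtons 40

```text
clock: 1.65
tcp_pos: [0.4206, 0.0419, 0.2007]
orientation: [0.041, 0.707, 0.041, -0.705]
wrist_force: [0.4, -1.2, 0.1]
finger_gap: 0.0002
```

Run:
```python
from h import *
goal([.4203,.0408,.05],96.7)
```

```text
yaw 96.7 rv [ 1.7998e+02 -6.0000e-02  1.5000e-01]
yaw 276.7 rv [-0.02 -0.1  -0.04]
shift mm [150.7   1.    0.7] tcp [0.4206 0.0419 0.2007] toolY yaw -83.32 j [-0.09  0.03 -0.37  1.16 -0.    2.93] t 1.65 F [ 0.4 -1.2  0.1] gap 0.0002
```

Request:
send_rows --pt "30 0.5 0 0 0 0" --pt "60 1 0 0 0 0" --pt "90 1 0 0 0 0" --pt "120 1 0 0 0 0" --pt "140 1 0 0 0 0" --pt "150 1 0 0 0 0" --pt "150 1 0 0 0 0" --pt "150 1 -3 0 0 0" --pt "150 1 -8 0 0 0" --pt "150 1 -12 0 0 0"

```text
clock: 2.9
tcp_pos: [0.4331, 0.0404, 0.0509]
orientation: [0.042, 0.706, 0.041, -0.705]
wrist_force: [-0.6, -0.1, -0.7]
finger_gap: 0.0001
```

Run:
```python
from h import *
goal([.5126,.0517,.05],96.7)
c=cam("side"); cv2.imwrite("pics/s1.png",cv2.resize(c[0][150:290,180:360],None,fx=4,fy=4,interpolation=cv2.INTER_CUBIC))
```

```text
yaw 96.7 rv [-1.7996e+02  4.0000e-02 -1.3000e-01]
yaw 276.7 rv [ 0.04 -0.09 -0.02]
shift mm [  1.   -1.9 -80.3] tcp [0.4331 0.0404 0.0509] toolY yaw -83.26 j [-0.09  0.19 -0.6   0.78 -0.    2.93] t 2.9 F [-0.6 -0.1 -0.7] gap 0.0001
```

View pics/s1.png

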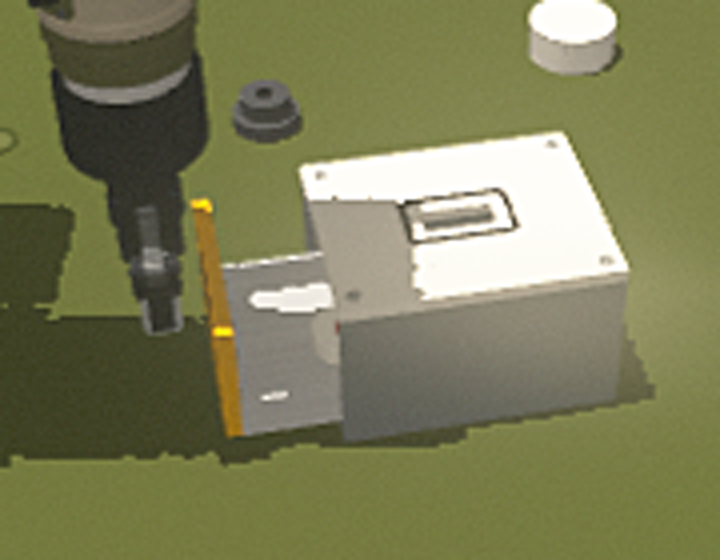

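The picture shows the shut fingers (crop 160,330) just in front of the yellow front, clear of it and of the insert. I push along tool -z.

Request:
send_rows --pt "1 0 -8 0 0 0" --pt "1 0 -16 0 0 0" --pt "1 -1 -24 0 0 0" --pt "1 -1 -32 0 0 0" --pt "1 -1 -40 0 0 0" --pt "1 -1 -48 0 0 0" --pt "1 -1 -55 0 0 0" --pt "1 -1 -61 0 0 0" --pt "1 -1 -67 0 0 0" --pt "1 -1 -71 0 0 0"

```text
clock: 4.2
tcp_pos: [0.5028, 0.0498, 0.0493]
orientation: [0.042, 0.706, 0.042, -0.706]
wrist_force: [-2.5, -0.2, -1.6]
finger_gap: 0.0002
```

Run:
```python
from h import *
goal([.5126,.0517,.05],96.7)
for n,(x,y,w,h) in (("side",(180,150,180,140)),("top",(220,150,80,110))):
    c=cam(n); cv2.imwrite(f"pics/{n}2.png",cv2.resize(c[0][y:y+h,x:x+w],None,fx=4,fy=4,interpolation=cv2.INTER_CUBIC))
```

```text
yaw 96.7 rv [-1.7996e+02  1.0000e-02 -2.0000e-02]
yaw 276.7 rv [ 0.04 -0.01 -0.  ]
shift mm [-0.7 -0.8 -9.9] tcp [0.5028 0.0498 0.0493] toolY yaw -83.26 j [-0.06  0.31 -0.43  0.83 -0.    2.96] t 4.2 F [-2.5 -0.2 -1.6] gap 0.0002
```

View pics/side2.png

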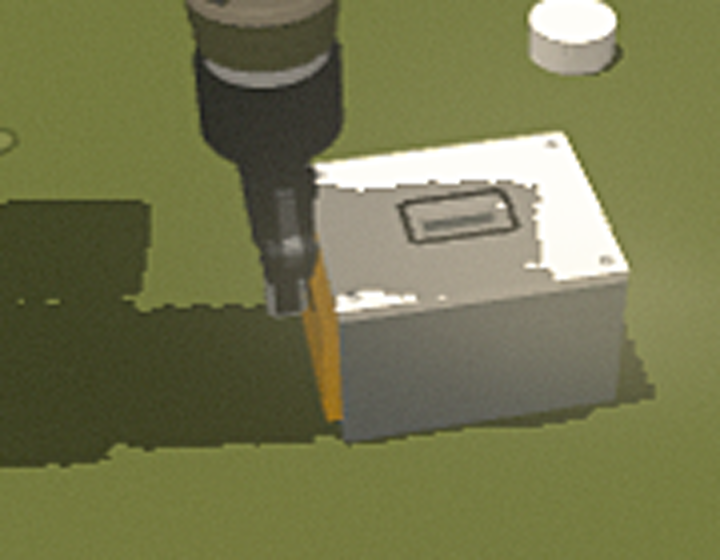

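The drawer is nearly shut, with about 10 mm of yellow still showing by the finger, and 2.5 N is plain sliding friction. I push on gently until the stop is felt.

Request:
send_rows --pt "0 0 -1 0 0 0" --pt "0 0 -2 0 0 0" --pt "0 0 -3 0 0 0" --pt "0 0 -4 0 0 0" --pt "0 0 -5 0 0 0" --pt "0 0 -6 0 0 0" --pt "0 0 -7 0 0 0" --pt "0 0 -8 0 0 0" --pt "0 0 -9 0 0 0" --pt "0 0 -9.5 0 0 0"

```text
clock: 5.55
tcp_pos: [0.5099, 0.0508, 0.0488]
orientation: [-0.042, -0.705, -0.041, 0.707]
wrist_force: [-7.6, -0.9, 3.2]
finger_gap: 0.0004
```

Run:
```python
from h import *
goal([.5126,.0517,.05],96.7)
for n,(x,y,w,h) in (("side",(180,150,180,140)),("top",(220,150,80,110))):
    c=cam(n); cv2.imwrite(f"pics/{n}3.png",cv2.resize(c[0][y:y+h,x:x+w],None,fx=4,fy=4,interpolation=cv2.INTER_CUBIC))
```

```text
yaw 96.7 rv [-179.97   -0.      0.32]
yaw 276.7 rv [0.03 0.21 0.  ]
shift mm [-1.2 -0.6 -2.8] tcp [0.5099 0.0508 0.0488] toolY yaw -83.27 j [-0.06  0.33 -0.41  0.84 -0.    2.97] t 5.55 F [-7.6 -0.9  3.2] gap 0.0004
```

View pics/side3.png

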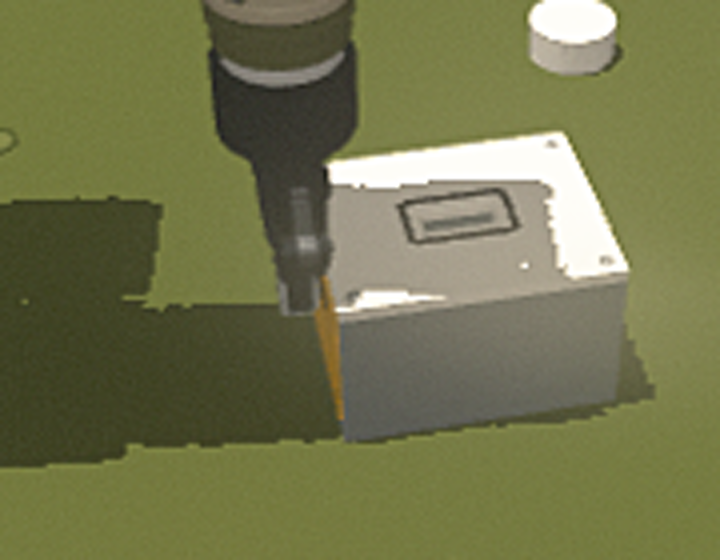

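Force rose to 7.6 N with the pose lagging, so it is probably at the stop. I'll confirm with 3 mm more.

Request:
send_rows --pt "0 0 -1 0 0 0" --pt "0 0 -2 0 0 0" --pt "0 0 -3 0 0 0" --pt "0 0 -3 0 0 0" --pt "0 0 -3 0 0 0" --pt "0 0 -3 0 0 0" --pt "0 0 -3 0 0 0" --pt "0 0 -3 0 0 0" --pt "0 0 -3 0 0 0" --pt "0 0 -3 0 0 0"

```text
clock: 6.9
tcp_pos: [0.5097, 0.0509, 0.0483]
orientation: [-0.042, -0.703, -0.041, 0.709]
wrist_force: [-14.7, -2.3, 7.4]
finger_gap: -0.0
```

The force doubled with no motion, so the drawer is at its hard stop. I back off and rise, opening the fingers.

Request:
send_rows --pt "0 0 8 0 0 0" --pt "0 0 20 0 0 0" --pt "0 0 35 0 0 0" --pt "-30 0 40 0 0 0" --pt "-80 0 45 0 0 0" --pt "-130 0 50 0 0 0" --pt "-180 0 50 0 0 0" --pt "-205 0 50 0 0 0" --pt "-205 0 50 0 0 0" --pt "-205 0 50 0 0 0"

```text
clock: 8.15
tcp_pos: [0.4644, 0.0454, 0.2532]
orientation: [-0.041, -0.705, -0.042, 0.706]
wrist_force: [0.1, 0.4, 0.3]
finger_gap: -0.0003
```

Run:
```python
from m import *
goal([.487,-.3075,.255],103)
c=cam("side"); cv2.imwrite("pics/side4.png",cv2.resize(c[0][150:290,180:360],None,fx=4,fy=4,interpolation=cv2.INTER_CUBIC))
T=cam("top")
hs,big=holes(T,190,(220,150,80,90)); print(rect(T,big,.1))
for p,a in hs: print(round(a,1),rect(T,p,.1))
```

```text
yaw 103 rv [ 1.7373e+02  2.0000e-02 -9.0000e-02]
yaw 283 rv [-6.27  0.06  0.01]
shift mm [ -1.8 353.1  18.9] tcp [0.4644 0.0454 0.2532] toolY yaw -83.27 j [-0.07  0.1  -0.17  1.3  -0.    2.95] t 8.15 F [0.1 0.4 0.3] gap -0.0003
((617.7128295898438, 63.864723205566406), (132.6287078857422, 130.4158477783203), 6.778120517730713)
4.6 ((667.1431274414062, 124.80741119384766), (6.822356224060059, 6.074941635131836), 44.757144927978516)
5.0 ((680.4993286132812, 16.448081970214844), (6.611216068267822, 6.676958084106445), 89.8206558227539)
```

View pics/side4.png

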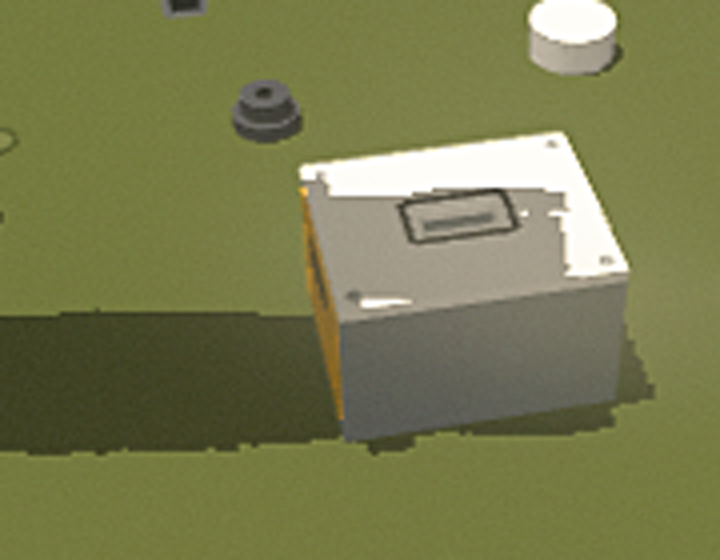

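The drawer front is flush all along, with yellow only at the edge (crop 320,300). Next I travel above the probe with a half turn, because j6 would run into its limit at the slot otherwise. The turn has to go the negative way, split over two calls.

Request:
send_rows --pt "0 35 2 -10 0 0" --pt "0 70 4 -20 0 0" --pt "0 105 6 -30 0 0" --pt "-1 140 8 -40 0 0" --pt "-1 175 10 -50 0 0" --pt "-1 210 12 -60 0 0" --pt "-1 245 14 -70 0 0" --pt "-1 280 16 -80 0 0" --pt "-2 315 18 -90 0 0" --pt "-2 353 19 -100 0 0" --claw 60

```text
clock: 9.5
tcp_pos: [0.4871, -0.3081, 0.2548]
orientation: [0.568, 0.42, 0.57, -0.42]
wrist_force: [0.3, -0.3, -0.5]
finger_gap: 0.0599
```

Run:
```python
from h import *
goal([.487,-.3075,.255],103)
```

```text
yaw 103 rv [-8.593e+01 -1.500e-01 -3.000e-02]
yaw 283 rv [ 9.407e+01 -3.000e-02  1.600e-01]
shift mm [-0.2  0.  -0.6] tcp [ 0.4871 -0.3081  0.2548] toolY yaw 17.07 j [-0.7   0.31  0.1   1.36  0.    0.57] t 9.5 F [ 0.3 -0.3 -0.5] gap 0.0599
```

Request:
send_rows --pt "0 0 0 -10 0 0" --pt "0 0 0 -20 0 0" --pt "0 0 0 -30 0 0" --pt "0 0 0 -40 0 0" --pt "0 0 0 -50 0 0" --pt "0 0 0 -60 0 0" --pt "0 0 0 -70 0 0" --pt "0 0 0 -80 0 0" --pt "0 0 0 -86 0 0" --pt "0 0 0 -86 0 0"

```text
clock: 10.75
tcp_pos: [0.4872, -0.3071, 0.2548]
orientation: [0.702, -0.077, 0.703, 0.079]
wrist_force: [-1.4, 0.2, 0.1]
finger_gap: 0.06
```

Run:
```python
from h import *
goal([.487,-.3075,.126],103)
for n,(x,y,w,h) in (("side",(180,220,140,140)),("top",(350,180,100,110))):
    c=cam(n); cv2.imwrite(f"pics/{n}5.png",cv2.resize(c[0][y:y+h,x:x+w],None,fx=4,fy=4,interpolation=cv2.INTER_CUBIC))
```

```text
yaw 103 rv [-0.33 -0.09 -0.11]
yaw 283 rv [ 1.7967e+02 -1.8000e-01  1.4000e-01]
shift mm [ 1.288e+02 -6.000e-01 -1.000e-01] tcp [ 0.4872 -0.3071  0.2548] toolY yaw 102.67 j [-0.7   0.31  0.1   1.36 -0.   -0.92] t 10.75 F [-1.4  0.2  0.1] gap 0.06
```

View pics/side5.png

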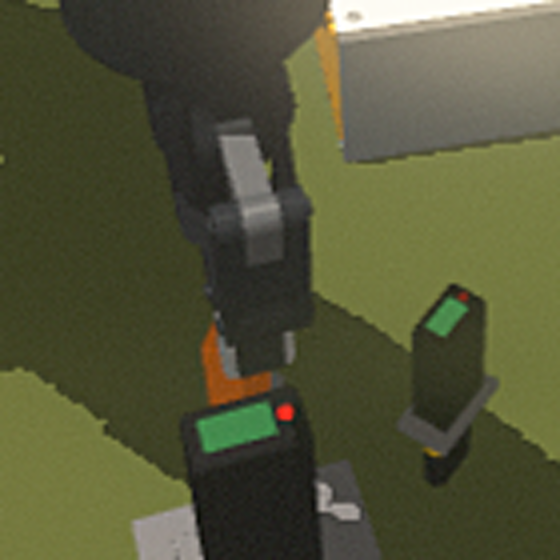

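View pics/top5.png

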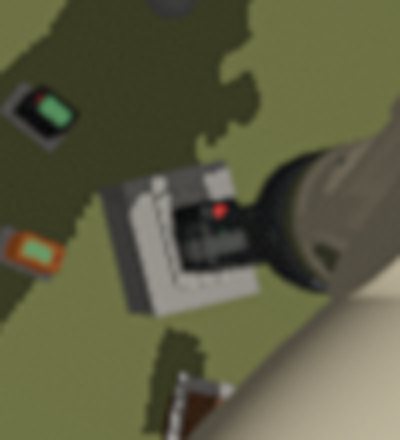

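The gripper (side crop 255,300) hangs right over the handle with its jaws across the 26 mm width, and the fingers clear the neighbours. I descend 129 mm.

Request:
send_rows --pt "15 0 0 -0.3 0 0" --pt "30 0 0 -0.3 0 0" --pt "45 -0.5 0 -0.3 0 0" --pt "60 -0.5 0 -0.3 0 0" --pt "75 -0.5 0 -0.3 0 0" --pt "90 -0.5 0 -0.3 0 0" --pt "105 -0.5 0 -0.3 0 0" --pt "120 -0.5 0 -0.3 0 0" --pt "129 -0.5 0 -0.3 0 0" --pt "129 -0.5 0 -0.3 0 0"

```text
clock: 12.1
tcp_pos: [0.4874, -0.3076, 0.1265]
orientation: [0.702, -0.08, 0.703, 0.081]
wrist_force: [0.3, 0.8, 0.6]
finger_gap: 0.0601
```

Run:
```python
from h import *
goal([.487,-.3075,.126],103)
for n,(x,y,w,h) in (("side",(180,270,140,140)),("top",(350,180,100,110))):
    c=cam(n); cv2.imwrite(f"pics/{n}6.png",cv2.resize(c[0][y:y+h,x:x+w],None,fx=4,fy=4,interpolation=cv2.INTER_CUBIC))
```

```text
yaw 103 rv [ 0.04 -0.05 -0.06]
yaw 283 rv [-1.7996e+02  1.0000e-01 -8.0000e-02]
shift mm [ 0.5  0.2 -0.3] tcp [ 0.4874 -0.3076  0.1265] toolY yaw 103.04 j [-0.7   0.37 -0.14  1.07 -0.   -0.93] t 12.1 F [0.3 0.8 0.6] gap 0.0601
```

View pics/side6.png

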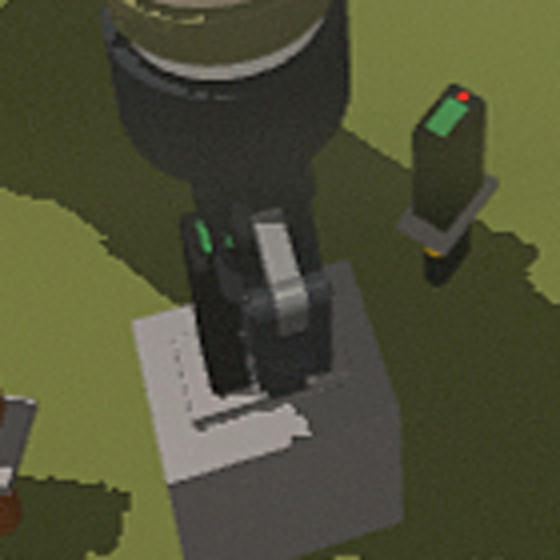

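The fingers straddle the handle (near finger at crop 290,330) and no contact force shows. I close.

Request:
send_rows --pt "0 0 0 0 0 0" --pt "0 0 0 0 0 0" --pt "0 0 0 0 0 0" --pt "0 0 0 0 0 0" --pt "0 0 0 0 0 0" --pt "0 0 0 0 0 0" --pt "0 0 0 0 0 0" --pt "0 0 0 0 0 0" --pt "0 0 0 0 0 0" --pt "0 0 0 0 0 0" --claw 10 --newtons 60

```text
clock: 13.45
tcp_pos: [0.4881, -0.3081, 0.1279]
orientation: [0.703, -0.081, 0.702, 0.08]
wrist_force: [-1.1, 1.4, 5.8]
finger_gap: 0.0252
```

Request:
send_rows --pt "-5 0 0 0 0 0" --pt "-15 0 0 0 0 0" --pt "-30 0 0 0 0 0" --pt "-45 0 0 0 0 0" --pt "-65 0 0 0 0 0" --pt "-85 0 0 0 0 0" --pt "-105 0 0 0 0 0" --pt "-125 0 0 0 0 0" --pt "-140 0 0 0 0 0" --pt "-140 0 0 0 0 0"

```text
clock: 14.7
tcp_pos: [0.4884, -0.3085, 0.269]
orientation: [0.703, -0.081, 0.702, 0.079]
wrist_force: [0.3, 0.2, -3.1]
finger_gap: 0.0254
```

Run:
```python
from h import *
goal([.604,.0624,.265],96.7)
for n,(x,y,w,h) in (("side",(160,200,180,140)),("top",(350,180,100,110))):
    c=cam(n); cv2.imwrite(f"pics/{n}7.png",cv2.resize(c[0][y:y+h,x:x+w],None,fx=4,fy=4,interpolation=cv2.INTER_CUBIC))
```

```text
yaw 96.7 rv [6.34 0.11 0.14]
yaw 276.7 rv [-1.7366e+02 -2.1000e-01  1.7000e-01]
shift mm [  3.5 335.2 196.3] tcp [ 0.4884 -0.3085  0.269 ] toolY yaw 103.04 j [-0.7   0.31  0.13  1.39 -0.   -0.93] t 14.7 F [ 0.3  0.2 -3.1] gap 0.0254
```

View pics/side7.png

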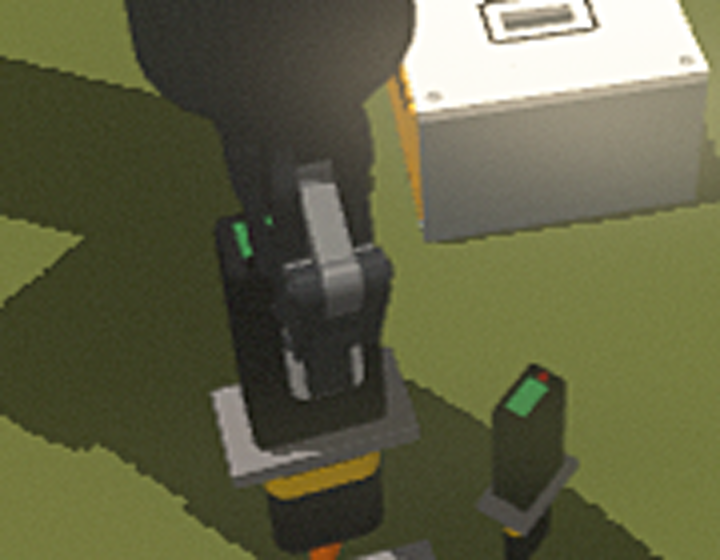

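I have the probe, hanging upright with the collar and yellow band visible (crop 320,480) and a load of about 3 N. I rise 30 mm to clear the look-alikes and carry it over the slot.

Request:
send_rows --pt "-20 5 3 0 0 0" --pt "-35 30 18 0.6 0 0" --pt "-35 70 41 1.3 0 0" --pt "-35 112 66 2.1 0 0" --pt "-35 154 90 2.9 0 0" --pt "-35 196 115 3.7 0 0" --pt "-35 238 139 4.5 0 0" --pt "-35 280 164 5.3 0 0" --pt "-35 315 184 6 0 0" --pt "-35 335 196 6.3 0 0"

```text
clock: 16.05
tcp_pos: [0.603, 0.0649, 0.3008]
orientation: [0.705, -0.042, 0.707, 0.042]
wrist_force: [-0.1, -0.4, -3.5]
finger_gap: 0.0254
```

Request:
send_rows --pt "20 0 0 0 0 0" --pt "40 0 0 0 0 0" --pt "60 0 0 0 0 0" --pt "70 0 0 0 0 0" --pt "75 0 0 0 0 0" --pt "75 0 0 0 0 0" --pt "75 0 0 0 0 0" --pt "75 0 0 0 0 0" --pt "75 0 0 0 0 0" --pt "75 0 0 0 0 0"

```text
clock: 17.3
tcp_pos: [0.6032, 0.0626, 0.2275]
orientation: [0.706, -0.042, 0.706, 0.042]
wrist_force: [-0.6, 0.6, -3.0]
finger_gap: 0.0254
```

Run:
```python
from h import *
goal([.604,.0624,.23],96.7)
for n,(x,y,w,h) in (("side",(220,130,140,140)),("top",(210,140,120,120))):
    c=cam(n); cv2.imwrite(f"pics/{n}8raw.png",c[0]); cv2.imwrite(f"pics/{n}8.png",cv2.resize(c[0][y:y+h,x:x+w],None,fx=4,fy=4,interpolation=cv2.INTER_CUBIC))
```

```text
yaw 96.7 rv [0.04 0.02 0.01]
yaw 276.7 rv [-1.7996e+02 -1.0000e-02  3.0000e-02]
shift mm [-2.5 -0.3  0.7] tcp [0.6032 0.0626 0.2275] toolY yaw 96.74 j [-0.03  0.38  0.13  1.32 -0.   -0.15] t 17.3 F [-0.6  0.6 -3. ] gap 0.0254
```

View pics/side8.png

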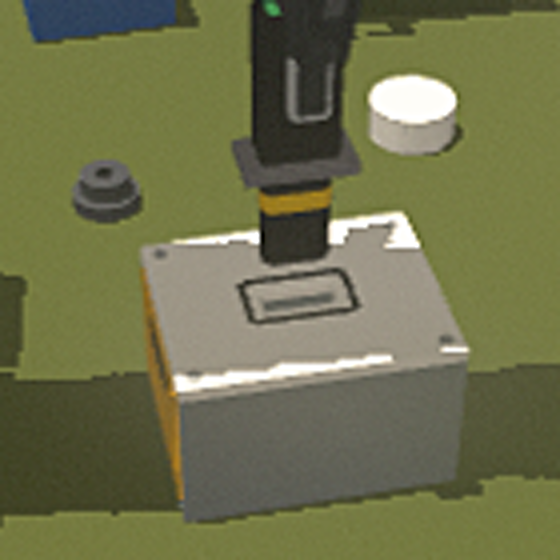

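View pics/top8.png

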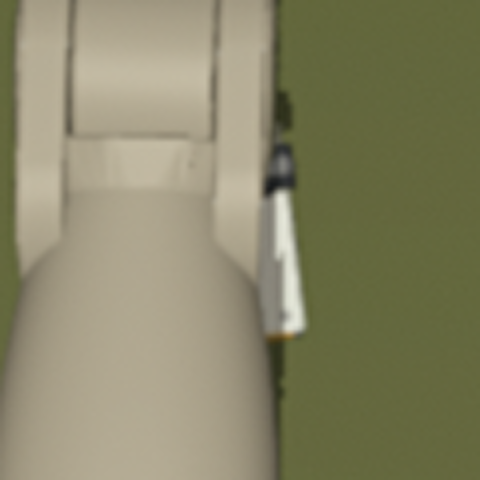

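The probe hangs above the slot with its nose at about side crop (293,262), and the drawer is still flush. The top view is blocked by the arm, so I measure the probe in the hand from the side view.

```bash
cat > p.py <<'E'
from m import *
np.set_printoptions(precision=4,suppress=True)
def onvert(c,uv,P,n):
    o,d=ray(c,uv); return o+d*(np.dot(P-o,n)/np.dot(d,n))
def meas(box,off=.008):
    S=cam("side"); x,y,w,h=box; f=8
    s,R=tool(); M=R.as_matrix(); tcp=s["tcp_pos"]
    a=np.radians(6.7); X=np.array([np.cos(a),np.sin(a),0]);Y=np.array([-np.sin(a),np.cos(a),0])
    P=tcp-off*Y
    im=cv2.resize(S[0][y:y+h,x:x+w],None,fx=f,fy=f,interpolation=cv2.INTER_CUBIC)
    hsv=cv2.cvtColor(im,cv2.COLOR_BGR2HSV); m=cv2.inRange(hsv,(15,110,70),(34,255,255))
    q=max(cv2.findContours(m,cv2.RETR_EXTERNAL,cv2.CHAIN_APPROX_NONE)[0],key=cv2.contourArea).reshape(-1,2)
    px=(q+.5)/f-.5+[x,y]
    W=np.array([onvert(S,u,P,Y) for u in px]); lx=(W-tcp)@X*1000; lz=(W-tcp)[:,2]*1000
    print("tcp",tcp,"band rect in (probe x, z rel tcp) mm",cv2.minAreaRect(np.c_[lx,lz].astype(np.float32)),"x range",lx.min(),lx.max(),"z",lz.min(),lz.max())
    print("t",s["clock"],"F",s["wrist_force"])
    return S,tcp,X,Y,P
E
python3 - <<'E'
from p import *
S,tcp,X,Y,P=meas((270,165,50,25))
# blade edges from dark mask, per row, below band
x,y,w,h,f=270,165,50,40,8
im=cv2.resize(S[0][y:y+h,x:x+w],None,fx=f,fy=f,interpolation=cv2.INTER_CUBIC)
g=cv2.cvtColor(im,cv2.COLOR_BGR2GRAY)
for r in range(183,195,2):
    i=int((r-y+.5)*f); row=np.where(g[i]<85)[0]
    l=(row.min()+.5)/f-.5+x; rr=(row.max()+.5)/f-.5+x
    A,B=[onvert(S,(u,r),tcp,Y) for u in (l,rr)]
    print(r,l,rr,"mid rel tcp x",((A+B)/2-tcp)@X*1000,"w",np.linalg.norm(A-B)*1000,"z",A[2])
# relative check: slot edges ray in image
print("proj slot centre",proj(S,[[.604,.0624,.1]]))
E
```

```text
tcp [0.6032 0.0626 0.2273] band rect in (probe x, z rel tcp) mm ((1.2224388122558594, -41.64830780029297), (59.79490280151367, 110.49443817138672), 88.39049530029297) x range -54.83086344635235 55.69115364307599 z -70.26048261217072 -10.210894209752352
t 17.45 F [-0.788  -0.0557 -3.5611]
183 284.0625 302.1875 mid rel tcp x -1.20794836805499 w 40.95647777041226 z 0.16023394154284032
185 284.0625 301.4375 mid rel tcp x -2.002628702332973 w 39.40747538171951 z 0.15490422001129456
187 284.4375 301.1875 mid rel tcp x -1.8171385060472154 w 38.15348964891041 z 0.1494010801434591
189 284.6875 301.1875 mid rel tcp x -1.4841554759199491 w 37.74977944573078 z 0.14389605556897656
191 284.5625 301.9375 mid rel tcp x -0.7087361647219649 w 39.93789725605369 z 0.13848059229635035
193 284.6875 300.8125 mid rel tcp x -1.8049938518125084 w 37.198760559623196 z 0.1329314049120398
proj slot centre [[293.8275 203.4851]]
```

```bash
sed -i 's/(15,110,70),(34,255,255)/(12,150,90),(25,255,255)/' p.py
python3 - <<'E'
from p import *
S,tcp,X,Y,P=meas((280,170,26,20))
goal([.6054,.0626,.21],96.7)
E
```

```text
tcp [0.6032 0.0627 0.2273] band rect in (probe x, z rel tcp) mm ((-3.302736282348633, -56.13197708129883), (15.496142387390137, 40.35429382324219), 86.41744232177734) x range -23.100684889491824 17.08564815193194 z -63.77797702913352 -47.199239663073215
t 17.5 F [ 0.0313 -0.4543 -2.325 ]
yaw 96.7 rv [0.04 0.   0.  ]
yaw 276.7 rv [-179.96   -0.01    0.  ]
shift mm [17.3 -0.3  2.2] tcp [0.6032 0.0627 0.2273] toolY yaw 96.74 j [-0.03  0.38  0.13  1.32 -0.   -0.15] t 17.5 F [ 0.  -0.5 -2.3] gap 0.0255
```

Request:
send_rows --pt "0 0 1 0 0 0" --pt "0 -0.3 2.4 0 0 0" --pt "3 -0.3 2.4 0 0 0" --pt "6 -0.3 2.4 0 0 0" --pt "9 -0.3 2.4 0 0 0" --pt "12 -0.3 2.4 0 0 0" --pt "14 -0.3 2.4 0 0 0" --pt "14 -0.3 2.4 0 0 0" --pt "14 -0.3 2.4 0 0 0" --pt "14 -0.3 2.4 0 0 0"

```text
clock: 18.75
tcp_pos: [0.6057, 0.0626, 0.2134]
orientation: [0.706, -0.042, 0.706, 0.042]
wrist_force: [-0.1, 0.1, -2.6]
finger_gap: 0.025
```

Run:
```python
from p import *
S,tcp,X,Y,P=meas((280,173,28,20))
goal([.6056,.0626,.21],96.7)
cv2.imwrite("pics/s9.png",cv2.resize(S[0][150:240,255:335],None,fx=6,fy=6,interpolation=cv2.INTER_CUBIC))
o=-S[2].T@S[3]; print("cam",o)
# expected silhouettes of blade if axis at tcp-1.6X : left/right at several z, and slot corners
W=np.array([.604,.0624,.1])
for sx in(-21,21):
  for sy in (-9,9): print("slot",sx,sy,proj(S,W+sx/1000*X+sy/1000*Y))
nose=np.array([*W[:2],tcp[2]-.103]); print("nose exp",proj(S,nose), "edges at nose+.02",proj(S,[nose+.02*np.array([0,0,1])-.02*X,nose+.02*np.array([0,0,1])+.02*X]))
```

```text
tcp [0.6057 0.0626 0.2134] band rect in (probe x, z rel tcp) mm ((-3.3661727905273438, -56.79800033569336), (14.990139961242676, 40.20578384399414), 85.4375991821289) x range -22.971108373121215 16.88186305441737 z -63.64873353327754 -47.80322015123689
t 18.8 F [ 0.3282  0.5844 -2.8331]
yaw 96.7 rv [0.03 0.02 0.01]
yaw 276.7 rv [-179.97   -0.01    0.03]
shift mm [ 3.4  0.  -0.1] tcp [0.6057 0.0626 0.2134] toolY yaw 96.73 j [-0.03  0.38  0.1   1.29 -0.   -0.15] t 18.8 F [ 0.3  0.6 -2.8] gap 0.0253
cam [ 0.5187 -0.6467  0.6722]
slot -21 -9 [[285.5991 207.1918]]
slot -21 9 [[283.9308 202.2982]]
slot 21 -9 [[303.7993 204.6809]]
slot 21 9 [[301.8776 199.8587]]
nose exp [[293.8788 199.8622]] edges at nose+.02 [[285.1546 193.9352]
 [302.7426 191.6016]]
```

View pics/s9.png

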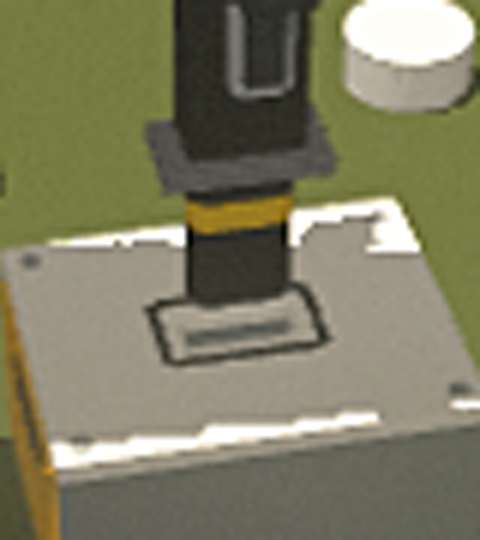

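```bash
cat > e.py <<'E'
from p import *
def edges(g,r,lo,hi):
    v=g[r,lo:hi].astype(float); k=int(np.argmin(np.convolve(v,np.ones(5)/5,'same')[6:-6])+6)
    k=(hi-lo)//2
    dark=np.median(v[k-3:k+4]); out=[]
    for s in (-1,1):
        edge=v[max(0,k-14):k-8] if s<0 else v[k+10:k+14]
        br=np.median(edge); th=(dark+br)/2; i=k
        while v[i]<th: i+=s
        a=v[i-s]; out.append(lo+i-s+s*(th-a)/(v[i]-a))
    return out
def blade(S,tcp,X,Y,rows):
    g=cv2.cvtColor(S[0],cv2.COLOR_BGR2GRAY)
    for r in rows:
        l,rr=edges(g,r,278,310)
        A,B=[onvert(S,(u,r),tcp,Y) for u in (l,rr)]
        print(r,round(l,2),round(rr,2),"mid rel tcp",round(((A+B)/2-tcp)@X*1000,2),"w",round(np.linalg.norm(A-B)*1000,1),"z",round(A[2],4))
E
python3 - <<'E'
from e import *
S=cam("side"); tcp=get_state()["tcp_pos"]
a=np.radians(6.7); X=np.array([np.cos(a),np.sin(a),0]);Y=np.array([-np.sin(a),np.cos(a),0])
blade(S,tcp,X,Y,range(190,200))
hsv=cv2.cvtColor(S[0],cv2.COLOR_BGR2HSV)
g=cv2.cvtColor(S[0],cv2.COLOR_BGR2GRAY)
print(g[203:207,280:310])
E
```

```text
190 285.61 302.28 mid rel tcp -1.76 w 38.2 z 0.1411
191 285.31 303.12 mid rel tcp -1.1 w 41.0 z 0.1385
192 285.36 302.96 mid rel tcp -1.2 w 40.6 z 0.1357
193 285.36 303.0 mid rel tcp -1.13 w 40.8 z 0.1329
194 285.39 302.95 mid rel tcp -1.11 w 40.7 z 0.1302
195 285.36 302.94 mid rel tcp -1.13 w 40.8 z 0.1274
196 285.38 302.98 mid rel tcp -1.02 w 40.9 z 0.1246
197 285.36 304.76 mid rel tcp 1.06 w 45.3 z 0.1218
198 285.34 301.74 mid rel tcp -2.44 w 38.3 z 0.119
199 285.18 299.96 mid rel tcp -4.67 w 34.5 z 0.1162
[[ 45  92 160 157 159 161 157 157 156 159 159 160 155 157 156 155 156 156
  149 134 120 116 111 134 153 155 144  75  91 160]
 [ 83  58 117 160 148 144 156 155 154 156 148 135 134 118 115  98  86  88
   89  89  88  89  92 123 148 155 143  90  53 113]
 [116  54 116 161 151 130 118 114  96  85  87  90  90  92  90  91  95 101
   99  99 102 104 111 140 152 154 162 142  43  89]
 [140  49  95 152 158 137  87  92  93  99 100  99  97 103 105 110 125 131
  132 138 151 160 158 155 152 150 154 134  57  69]]
```

Blade rows agree: its axis sits 1.1 mm from the TCP, so 0.5 mm from the slot centre. I correct by 0.4 mm and go down gently, watching the force.

Request:
send_rows --pt "1 0 -0.4 0 0 0" --pt "3 0 -0.4 0 0 0" --pt "5 0 -0.4 0 0 0" --pt "7 0 -0.4 0 0 0" --pt "9 0 -0.4 0 0 0" --pt "11 0 -0.4 0 0 0" --pt "13 0 -0.4 0 0 0" --pt "15 0 -0.4 0 0 0" --pt "16 0 -0.4 0 0 0" --pt "16 0 -0.4 0 0 0"

```text
clock: 20.1
tcp_pos: [0.6052, 0.0625, 0.1972]
orientation: [0.706, -0.042, 0.706, 0.041]
wrist_force: [-0.3, 0.1, -3.0]
finger_gap: 0.0254
```

Run:
```python
from p import *
S,tcp,X,Y,P=meas((280,176,28,20))
goal([.6054,.0626,.197],96.7); print(get_state()["ft_torque"])
cv2.imwrite("pics/s10.png",cv2.resize(S[0][150:240,255:335],None,fx=6,fy=6,interpolation=cv2.INTER_CUBIC))
```

```text
tcp [0.6052 0.0625 0.1973] band rect in (probe x, z rel tcp) mm ((-3.0898513793945312, -56.45122528076172), (15.631314277648926, 38.65583419799805), 86.8780517578125) x range -22.24046005934055 16.180209821470797 z -63.97879238594148 -47.625662810118456
t 20.15 F [-0.5575 -0.126  -2.3703]
yaw 96.7 rv [ 0.03 -0.    0.01]
yaw 276.7 rv [-179.97   -0.01   -0.  ]
shift mm [0.3 0.  0.2] tcp [0.6052 0.0625 0.1973] toolY yaw 96.73 j [-0.03  0.39  0.07  1.25 -0.   -0.15] t 20.15 F [-0.6 -0.1 -2.4] gap 0.0254
[-0.0397  0.053   0.0069]
```

View pics/s10.png

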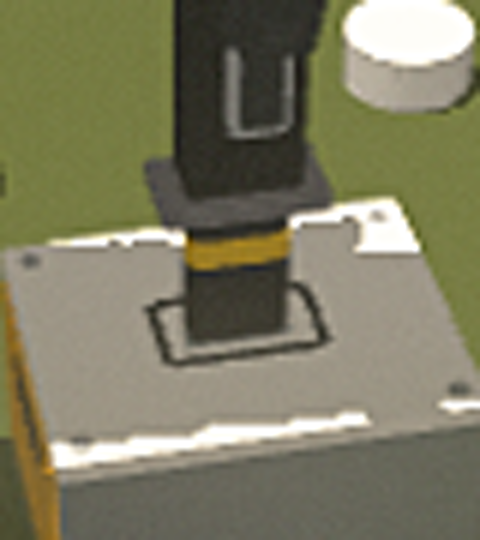

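No contact force, and the blade tip (crop 238,338) is right over or in the slot. I continue down 12 mm.

Request:
send_rows --pt "1 0 0 0 0 0" --pt "2 0 0 0 0 0" --pt "3.5 0 0 0 0 0" --pt "5 0 0 0 0 0" --pt "6.5 0 0 0 0 0" --pt "8 0 0 0 0 0" --pt "9.5 0 0 0 0 0" --pt "11 0 0 0 0 0" --pt "12 0 0 0 0 0" --pt "12 0 0 0 0 0"

```text
clock: 21.4
tcp_pos: [0.6052, 0.0624, 0.1851]
orientation: [0.706, -0.042, 0.706, 0.041]
wrist_force: [1.7, -3.4, -2.7]
finger_gap: 0.0259
```

Run:
```python
from p import *
S,tcp,X,Y,P=meas((280,179,28,20))
goal([.6054,.0626,.185],96.7); print(get_state()["ft_torque"])
cv2.imwrite("pics/s11.png",cv2.resize(S[0][150:240,255:335],None,fx=6,fy=6,interpolation=cv2.INTER_CUBIC))
```

```text
tcp [0.6052 0.0624 0.1852] band rect in (probe x, z rel tcp) mm ((-3.3127918243408203, -56.3524284362793), (15.471402168273926, 38.20232009887695), 86.72503662109375) x range -22.05247405995163 16.013042361093337 z -64.11343944197185 -47.564875660372984
t 21.45 F [ 0.9643 -3.0327 -3.1544]
yaw 96.7 rv [ 0.03 -0.01  0.02]
yaw 276.7 rv [-179.97   -0.04   -0.01]
shift mm [0.2 0.2 0.2] tcp [0.6052 0.0624 0.1852] toolY yaw 96.73 j [-0.03  0.39  0.05  1.23 -0.   -0.15] t 21.45 F [ 1.  -3.  -3.2] gap 0.0252
[-0.9044 -0.2619 -0.014 ]
```

View pics/s11.png

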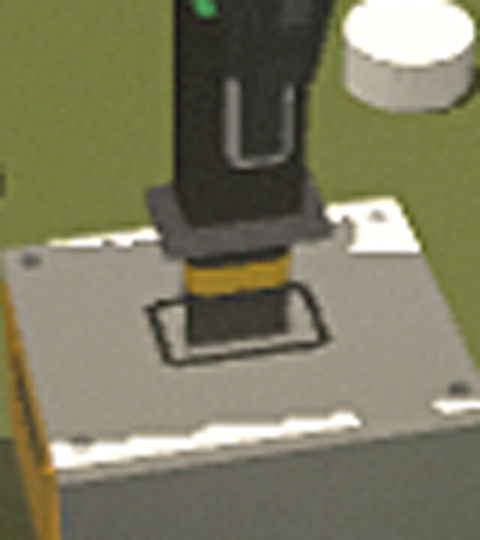

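The blade is in the slot and the band is unchanged relative to the TCP, so there is no slip. A 3 N side force points to cabinet -y (and 1 N to +x), so I ease that way while going on down.

Request:
send_rows --pt "0 -0.4 0.1 0 0 0" --pt "0 -0.8 0.3 0 0 0" --pt "1 -0.8 0.3 0 0 0" --pt "2.5 -0.8 0.3 0 0 0" --pt "4 -0.8 0.3 0 0 0" --pt "5.5 -0.8 0.3 0 0 0" --pt "7 -0.8 0.3 0 0 0" --pt "8.5 -0.8 0.3 0 0 0" --pt "10 -0.8 0.3 0 0 0" --pt "10 -0.8 0.3 0 0 0"

```text
clock: 22.7
tcp_pos: [0.6055, 0.0618, 0.1751]
orientation: [0.706, -0.042, 0.706, 0.042]
wrist_force: [0.1, 0.3, -3.2]
finger_gap: 0.0252
```

Run:
```python
from p import *
S,tcp,X,Y,P=meas((280,182,28,20))
goal([.6054,.0626,.175],96.7); print(get_state()["ft_torque"])
```

```text
tcp [0.6056 0.0618 0.1752] band rect in (probe x, z rel tcp) mm ((-2.9765167236328125, -55.93995666503906), (14.496559143066406, 39.81185531616211), 84.46571350097656) x range -22.754839158366966 17.279280995404893 z -64.51641074810021 -46.85193515332098
t 22.75 F [ 0.0253 -0.1027 -3.6214]
yaw 96.7 rv [ 0.03 -0.    0.  ]
yaw 276.7 rv [-179.97   -0.01   -0.01]
shift mm [ 0.2  0.8 -0.1] tcp [0.6056 0.0618 0.1752] toolY yaw 96.73 j [-0.03  0.4   0.03  1.2  -0.   -0.15] t 22.75 F [ 0.  -0.1 -3.6] gap 0.0255
[-0.004  -0.0296 -0.0174]
```

It hangs free now, with side force about 0 and a weight of about 3.4 N. The band is 17–19 mm above the plate, so I go down 18 mm.

Request:
send_rows --pt "2 0 0 0 0 0" --pt "4 0 0 0 0 0" --pt "6 0 0 0 0 0" --pt "8.5 0 0 0 0 0" --pt "11 0 0 0 0 0" --pt "13.5 0 0 0 0 0" --pt "16 0 0 0 0 0" --pt "18 0 0 0 0 0" --pt "18 0 0 0 0 0" --pt "18 0 0 0 0 0"

```text
clock: 24.0
tcp_pos: [0.6056, 0.0618, 0.1573]
orientation: [0.706, -0.042, 0.706, 0.042]
wrist_force: [0.9, -1.2, -2.9]
finger_gap: 0.0257
```

Run:
```python
from p import *
S,tcp,X,Y,P=meas((280,188,28,22))
goal([.6055,.0618,.157],96.7); s=get_state(); print(s["ft_torque"],np.abs(s["qvel"]).max())
cv2.imwrite("pics/s12.png",cv2.resize(S[0][150:240,255:335],None,fx=6,fy=6,interpolation=cv2.INTER_CUBIC))
# collar underside: nearest corner expected
```

```text
tcp [0.6057 0.0618 0.1574] band rect in (probe x, z rel tcp) mm ((-3.4974660873413086, -53.74814224243164), (10.597209930419922, 38.549224853515625), 84.28305053710938) x range -22.328832692363815 15.911642546578578 z -57.668419770900755 -46.62450119808126
t 24.05 F [ 0.3232 -0.1177 -3.2452]
yaw 96.7 rv [0.04 0.01 0.01]
yaw 276.7 rv [-179.96   -0.01    0.02]
shift mm [ 0.4  0.  -0.2] tcp [0.6057 0.0618 0.1574] toolY yaw 96.74 j [-0.03  0.41  0.    1.16 -0.   -0.15] t 24.05 F [ 0.3 -0.1 -3.2] gap 0.0251
[ 0.0282  0.0013 -0.0152] 0.0022397344055725865
```

View pics/s12.png

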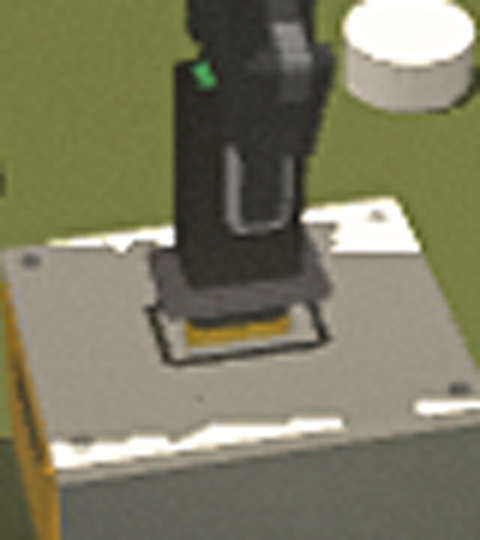

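The band is cut about mid-height by the plate (crop 238,330), the drawer edge is flush and the collar is well clear. The estimates put the band -1 to +3 mm from the plate, so I lower 2 mm and let it settle.

Request:
send_rows --pt "1 0 0 0 0 0" --pt "2 0 0 0 0 0" --pt "2 0 0 0 0 0" --pt "2 0 0 0 0 0" --pt "2 0 0 0 0 0" --pt "2 0 0 0 0 0" --pt "2 0 0 0 0 0" --pt "2 0 0 0 0 0" --pt "2 0 0 0 0 0" --pt "2 0 0 0 0 0"

```text
clock: 25.3
tcp_pos: [0.6056, 0.0618, 0.1553]
orientation: [0.706, -0.042, 0.706, 0.042]
wrist_force: [-0.8, -0.1, -3.0]
finger_gap: 0.0255
```

Run:
```python
from p import *
S,tcp,X,Y,P=meas((280,188,28,22))
goal([.6055,.0618,.155],96.7); s=get_state(); print(s["ft_torque"],np.abs(s["qvel"]).max())
cv2.imwrite("pics/s13.png",cv2.resize(S[0][150:250,235:335],None,fx=6,fy=6,interpolation=cv2.INTER_CUBIC))
```

```text
tcp [0.6056 0.0618 0.1553] band rect in (probe x, z rel tcp) mm ((-3.473917007446289, -52.874717712402344), (8.469830513000488, 38.27804946899414), 83.79486083984375) x range -22.236359126968317 15.760600341916637 z -55.62535755396961 -46.66888323979837
t 25.35 F [ 0.1537 -0.0038 -2.8359]
yaw 96.7 rv [0.04 0.   0.01]
yaw 276.7 rv [-179.96   -0.01    0.  ]
shift mm [ 0.3  0.  -0.1] tcp [0.6056 0.0618 0.1553] toolY yaw 96.74 j [-0.03  0.41 -0.    1.16 -0.   -0.15] t 25.35 F [ 0.2 -0.  -2.8] gap 0.0255
[ 0.0464 -0.0332 -0.0629] 0.0009343530318970804
```

View pics/s13.png

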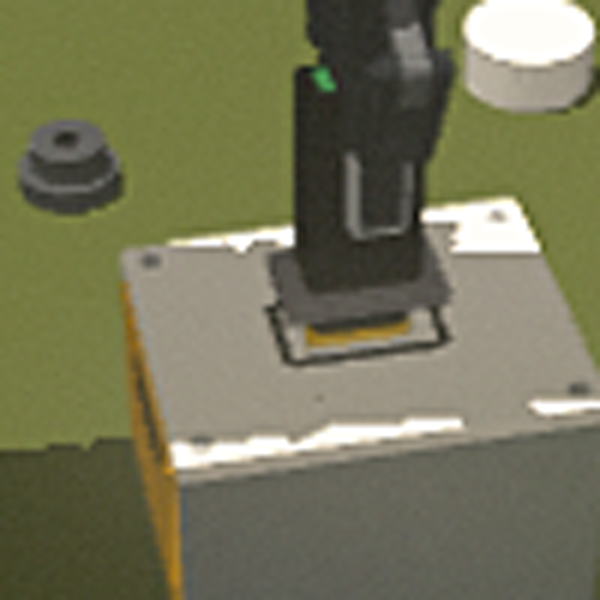

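The picture shows the band level with the plate (crop 358,333), the collar clear above it, the drawer flush, and the insert and block where they were. The side force is about 0, the load on the wrist is the probe's weight, and the arm is still. I hand in.

```bash
python3 -c "
from workcell import job
print(job.hand_in())"
```

```text
the job is handed in; nothing more can be done
None
```

I pushed the drawer shut, took the larger black probe from the grey stand and lowered its blade into the slot. I handed the job in at about 25 s with the probe still held; no verdict was reported.

**Drawer:** it reached its hard stop, where the push rose from 7.6 to 14.7 N with no motion. The front looked flush in the last picture.

**Last readings:**
- The side force was about 0.2 N, and the 2.8 N on the wrist is roughly the probe's weight.
- The finger opening was 25.5 mm on the handle and the arm was still.
- The tool was vertical to within 0.1°.

**Band height:** two estimates differ by about 4 mm. The picture puts the band centre about 1 mm above the plate, and the grip geometry puts it about 2.5 mm below. Both are inside the ±10 mm limit.

**Sideways position:** I could not check it from above because the arm blocked the top camera. It rests on the side view and on the blade hanging in the slot without side force. On the way in, the blade pressed the slot with about 3 N for a moment, and I moved it 0.8 mm to ease that.

**Other objects:** the collimator insert and the acrylic block were in place in the last picture. The two ball weights were not checked again, but no move came near them.

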